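# Index the board-test dial and hold the cam lever at full lift

## Task

On the board-test jig, turn the dial one click, whichever way brings the board with the blue relay over the probe bed under the hold-down bridge, and let it settle in its detent. Then swing the red-handled cam lever up to the top of its lift, where it stands straight up and the probe bed has raised that board fully, and finish while still holding the lever there with the gripper, because it springs back when let go. Keep the boards in their nests and leave the flux bottle, solder spool and screwdriver where they are.

Things in the scene. Friction and masses are not known exactly. Their poses are not given: they have to be found in the camera images.
- jig: Board-test jig, fixed to the bench; base plate 290 x 355 x 12 mm. Origin on the dial's vertical axis at bench level; +y points to the test station and on to the lever, +z up; the lever at rest points to -x. Plate: x -145 to 145, y -132 to 222 mm. Hold-down bridge over the station: top 133 mm up, from posts at x -48 and 48, y 126 mm; its 14 mm wide arm ends 46 mm from the dial's axis.
- dial_handle (a point): Point on the dial's axis inside its black T handle, 123 mm above the bench. The handle is a bar 64 mm long, 14 mm wide, 30 mm tall (104 to 134 mm above the bench). The point turns with the dial: x lies along the bar, so grip across y; at the start x is the jig's x. Nest lips (98 mm up) begin 42 mm from the axis, relays (109 mm up) 62 mm from it.
- dial (a joint): Angle of the dial in rad, 0 at the start, growing counterclockwise seen from above. The dial carries four square nests 75 mm from its axis, one every 90 degrees. Detents hold it at every quarter turn (0, +1.571, -1.571 ...) with up to 0.25 N m; let go within 30 degrees of a detent, it clicks in by itself.
- station (a point): Test station, fixed on the jig: where the centre of a board's underside lies (89 mm above the bench, 75 mm from the dial's axis) when its nest stands over the probe bed, under the hold-down bridge.
- board_blue: The board to test: green circuit board on a black 54 x 54 x 6 mm carrier with one BLUE relay, 20 mm tall in all, lying loose in a nest of the dial (1.5 mm play all round) a quarter turn from the test station, on one side or the other. Origin: centre of its underside, z up. The probe bed lifts it 6 mm at full lift.
- board_w1: Like the board to test but with a WHITE relay; in the nest straight across the dial from the blue one. Stays in its nest.
- board_w2: Another board with a white relay, at the test station at the start. Stays in its nest.
- board_w3: Another board with a white relay, in the nest straight across the dial from the test station at the start. Stays in its nest.
- cam_lever (a joint): Cam lever angle in rad: 0 at rest, level, pointing to the jig's -x; grows as the handle swings up. The eccentric lifts the probe bed by 12 mm x sin(angle): highest at 1.571, the lever straight up; beyond, it sinks again to a stop at 2.05. A return spring pulls it to 0, with about 3 to 4 N at the handle; it does not stay up by itself.
- lever_hinge (a point): Point on the cam lever's level hinge axis, 45 mm above the bench, level with the middle of the red handle, 195 mm from the dial's axis. The hinge axis is parallel to the jig's y axis. The lever itself (12 mm rod) swings 35 mm nearer to the dial.
- lever_grip: Red revolving handle at the cam lever's end: a barrel of 22 mm diameter, 44 mm long, parallel to the hinge axis, on the side away from the dial; spins freely on its pin. Origin: centre of the barrel, 120 mm from the hinge axis; 45 mm above the bench at rest, 165 mm when straight up. Can be gripped from above across its diameter and followed round, gripper pointing down.
- flux: Amber flux bottle, 38 mm diameter, 85 mm tall, standing loose to the jig's -y side; origin at the centre of its underside. Leave alone.
- spool: Grey solder spool, 52 mm diameter, 40 mm tall, standing loose to the jig's -y side; origin at the centre of its underside. Leave alone.
- screwdriver: Orange screwdriver, 170 mm long, lying on the bench beyond the lever on the jig's +y side. Leave alone.
Not all that is in view belongs to the job. What is shaped like the board_w2 but pink is not meant.

How it is judged (in metres and radians):
On the way:
1. the blue-relay board's nest is indexed over the probe bed and the dial rests in its detent, the lever still down (horizontal distance between board_blue and station below 0.008 m and velocity of joint dial between -0.15 and 0.15 rad/s and value of joint cam_lever below 0.3 rad), for 0.3 s.
At the end, for the whole second after the job is handed in: The cam lever is held still by the gripper (at least 0.5 N) within 0.14 rad of straight up; the blue-relay board is over the probe bed (within 8 mm), level, and raised 5 mm or more above its seat; the other boards lie flat in their nests; bottle, spool and screwdriver were not shifted (value of joint cam_lever between 1.431 and 1.711 rad and velocity of joint cam_lever between -0.1 and 0.1 rad/s and contact force between the fingers and cam_lever above 0.5 N and horizontal distance between board_blue and station below 0.008 m and z of board_blue in the frame of station between 0.005 and 0.008 m and angle between board_blue's own z axis and vertical below 0.08 rad and angle between each of board_w1, board_w2, board_w3's own z axis and vertical below 0.1 rad and z of board_w1 in the frame of station between -0.003 and 0.004 m and z of board_w2 in the frame of station between -0.003 and 0.004 m and z of board_w3 in the frame of station between -0.003 and 0.004 m); the arm keeps its last pose, push and grip.
It fails at once if the dial is turned the wrong way or too far: one of the two other white-relay boards comes to the test station (horizontal distance between any of board_w1, board_w3 and station below 0.03 m).
It fails at once if a bystander (bottle, spool, screwdriver) is shifted by more than 25 mm or the bottle or spool is tipped (distance of any of flux, spool, screwdriver from where it was at the start of the episode above 0.025 m or angle between any of flux, spool's own z axis and vertical above 0.5 rad).
It fails at once if a board leaves its nest (angle between any of board_blue, board_w1, board_w2, board_w3's own z axis and vertical above 0.3 rad or z of any of board_blue, board_w1, board_w2, board_w3 in the frame of station above 0.015 m or z of any of board_blue, board_w1, board_w2, board_w3 in the frame of station below -0.01 m).
It also fails if it takes over 51 s, if anything falls off the work surface, if the arm or the gripper's body presses on something with over 40 N, if the wrist force passes 120 N, or if a joint passes its speed limit or range.

## Robot

A 6-joint arm with a two-finger parallel gripper is mounted at the origin on the work surface. World frame = base frame: x ahead of the robot, y to its left, z up, the work surface at z = 0. Lengths are in mm, angles in rad, forces in N, time in s.
With the tool pointing down it reaches from about 350 to 975 mm from the base axis. Payload 7.1 kg.
Tool frame: the origin (TCP) lies on the centre line of the jaws, within the pads' length; the fingertips stand 17 mm ahead of it and the grasp point (between the pads) lies 2 mm behind it (tip_extent is the distance from the TCP to the fingertips, in mm); z points along the fingers, y is the line along which they close (so a half turn about z gives the same grasp; the last joint's range is limited). The gripper opens to 88 mm and grips with 3 to 60 N. Pads are 20 mm wide; open, the fingers measure 115 mm over their backs; the gripper's body (75 mm by 178 mm) begins 61 mm behind the grasp point.
Start: joints at [-1.277, 0.423, 1.63, -0, 1.089, -0.019], TCP at [192.345, -594.65, 215.775] pointing down, gripper open.
Joint ranges: [-3, 3], [-0.9, 2.11], [0.09, 2.58], [-1.31, 4.45], [0.11, 2.69], [-2.54, 2.54]. Speed limits (rad/s): [2.39, 2.39, 3.01, 3.14, 3.14, 3.14].

## Interface

Orientations are given as a rotation vector (axis times angle).
In Python, from workcell import get_obs, get_image, camera_model, close_job, look_for, outline_of, pinpoint, tip_extent gives the robot as it stands.
- The arm moves only by the shell command python3 -m jog 'ROWS'. ROWS is text: rows parted by semicolons, each of 7 numbers parted by spaces: the shift along the tool's x, y, z as a fraction of full scale, then the turn, a rotation vector about the tool's x, y, z as a fraction of full scale, then the closure, from -1 (fully open) to 1 (shut). A call has 1 to 8 rows; each row is the pose to reach, as a shift and turn from the pose commanded when the call began, along the tool's axes at that moment; what a row does not reach only later rows make up. Full scale, the value 1, is 0.2 m for a shift and 30 degrees for a turn. A row lasts 1/10 s, in which the tool goes at most 50 mm and 8.59 degrees, less where a joint would pass 70% of its speed; a pose out of reach is approached as far as the arm can. A call with a number of a shift or a turn outside -1 to 1 is refused whole. A call with a gripper value outside its range is refused whole. The fingers move at their own pace and stop on an object; the grip force is fixed at half the most. Time passes only in rows, so rows that repeat a pose let the fingers close. It gives the time, the measured TCP pose, the force, the opening and the grip force at its end, in the units of the state.
- get_obs(): the state, without advancing time (a new reading comes with each control period).
- get_image(name): name is "scene" or "side" or "wrist"; returns the picture (400x640x3 uint8, red, green, blue); there is no depth.
- camera_model(name): a dict with "fx", "fy", "cx", "cy" (pixels), "origin" and "orientation" of the camera in the world; the wrist camera has in their place "tool_from_camera" (4x4, takes a point from camera to tool coordinates, whose origin is the TCP and whose axes are the flange's). Camera axes: x right, y down, z forward; pixel columns grow to the right and rows downward; lengths in mm; the calibration is good to about 2 mm. The wrist camera is an equidistant fisheye: a pixel r from the principal point sees the ray r / f radians off the axis. A picture is of the moment at which its call begins: read the wrist's pose just before it. camera_model takes no time and is no camera call.
- close_job(): hands the job in; it is judged then, once.
Trained networks look in the newest picture that a camera, given by its name, has taken for a name from the list of things; names that differ only in an ending like _2 or _b are one class to them, and where a whole thing is asked for, a point or a joint stands for the part that bears it (a point fixed in the world has none). Each returns a list of dicts, best first, with "confidence" (0 to 1); they miss things now and then, are a little off and sometimes report something else, mostly with a low value. They report only what shows in the picture. A call takes as long as a camera call. They do not tell look-alikes from the thing itself.
- look_for(target, camera): "xyz" ([x, y, z] in mm, in the coordinates of the camera as it stood for that picture, good to about 4 mm: the middle of the surface that is visible of it).
- outline_of(target, camera): "mask" (400x640 bool, what is visible of it).
- pinpoint(target, camera): "xyz" ([x, y, z] in mm, in the coordinates of the camera as it stood for that picture, good to about 4 mm: a listed point, or the origin of a listed thing).
The state is a dict: "t": time; "qpos": joint angles; "qvel": joint speeds; "joint_torque": joint torques, N m; "ee_pos": TCP position; "orientation": TCP orientation; "ft_force": force on the tool from outside, world axes, zero at the start; "moment": the same for the moment, N m; "width": finger opening in mm; "grasp_force": force on a finger pad.
Only numpy, scipy, OpenCV 4.12 (cv2) and the standard library are available. Lean on these libraries where they do the work, as an engineer would, in place of code of your own. Each camera call takes 0.05 s, during which the arm holds its last target. There are 200 camera calls.

## Working session

There is one attempt and no reset: what is moved stays moved. The work goes in short steps, Python scripts to look and compute and a shell command to move; the robot and the scene stay as the last step left them, time stands still between calls to the robot, and variables do not carry over. Pictures are saved under pics/ and viewed, at most 10 in all, crops included, and the job is handed in when it is done.

```bash
mkdir -p pics; cat > h.py <<'E'
import numpy as np, cv2
from scipy.spatial.transform import Rotation as R
from workcell import *
def w(cam,p):
    m=camera_model(cam); p=np.array(p,float)
    o=np.array(m["orientation"]) if "orientation" in m else None
    if o is not None:
        M=o if o.shape==(3,3) else R.from_rotvec(o).as_matrix()
        return M@p+np.array(m["origin"])
    s=get_obs(); T=np.array(m["tool_from_camera"]); q=T[:3,:3]@p+T[:3,3]
    return R.from_rotvec(s["orientation"]).as_matrix()@q+np.array(s["ee_pos"])
def pix(cam,P):
    m=camera_model(cam);o=np.array(m["orientation"]);M=o if o.shape==(3,3) else R.from_rotvec(o).as_matrix()
    c=M.T@(np.array(P)-np.array(m["origin"]));return [round(m["fx"]*c[0]/c[2]+m["cx"]),round(m["fy"]*c[1]/c[2]+m["cy"])]
E
python3 - <<'E'
from h import *
print({k:v for k,v in get_obs().items() if k in("t","ee_pos","orientation","width")})
for c in ("scene","side"):
    print(camera_model(c))
    cv2.imwrite(f"pics/{c}.png",get_image(c)[:,:,::-1])
    for n in ("dial_handle","lever_hinge","lever_grip","station","board_blue","board_w2","jig"):
        print(c,n,[(np.round(w(c,d["xyz"])).tolist(),round(d["confidence"],2),pix(c,w(c,d["xyz"]))) for d in pinpoint(n,c)][:5])
E
```

```text
{'t': 0.0, 'ee_pos': array([ 192.18668269, -594.14651147,  215.01623536]), 'orientation': array([-3.10181797e+00, -4.89117264e-01,  3.31408052e-04]), 'width': 87.82213673831292}
{'fx': 495.95086356969733, 'fy': 495.95086356969733, 'cx': 318.77558998103405, 'cy': 200.6290817136832, 'origin': array([1052.96799698,  273.92482011,  972.24205226]), 'orientation': array([-1.35057928, -2.42850541,  0.70848273])}
scene dial_handle [([592.0, -87.0, 124.0], 0.7, [288, 184])]
scene lever_hinge [([636.0, 106.0, 47.0], 0.6, [356, 261])]
scene lever_grip [([524.0, 131.0, 44.0], 0.76, [392, 227]), ([613.0, -12.0, 89.0], 0.43, [313, 216])]
scene station [([613.0, -9.0, 93.0], 0.93, [314, 216])]
scene board_blue [([667.0, -97.0, 88.0], 0.97, [265, 217])]
scene board_w2 [([519.0, -69.0, 90.0], 0.84, [314, 173]), ([477.0, 255.0, 0.0], 0.75, [449, 247]), ([610.0, -10.0, 89.0], 0.66, [315, 216]), ([576.0, -156.0, 88.0], 0.56, [266, 175])]
scene jig [([593.0, -81.0, 5.0], 0.56, [292, 215])]
{'fx': 489.55190553169837, 'fy': 489.55190553169837, 'cx': 314.8755399083472, 'cy': 190.72080400672513, 'origin': array([-168.72740585,  701.06594679,  962.32862762]), 'orientation': array([-1.0034639 ,  2.3784098 , -1.11911874])}
side dial_handle []
side lever_hinge [([638.0, 102.0, 44.0], 0.88, [265, 216]), ([608.0, -11.0, 90.0], 0.17, [301, 190])]
side lever_grip [([518.0, 131.0, 48.0], 0.7, [286, 243])]
side station [([605.0, -11.0, 91.0], 0.62, [302, 190]), ([534.0, -271.0, -1.0], 0.27, [379, 186])]
side board_blue [([666.0, -104.0, 86.0], 0.69, [311, 168])]
side board_w2 [([610.0, -12.0, 89.0], 0.75, [301, 190]), ([522.0, -66.0, 88.0], 0.68, [337, 196]), ([472.0, 251.0, 1.0], 0.55, [262, 290]), ([574.0, -156.0, 89.0], 0.53, [346, 174])]
side jig [([594.0, -86.0, 1.0], 0.79, [324, 204])]
```

View pictures.

View pics/scene.png

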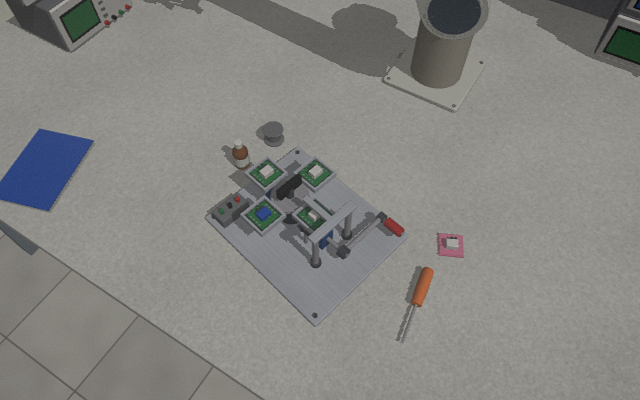

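```bash
python3 - <<'E'
import cv2
a=cv2.imread("pics/scene.png")[110:300,220:470]; cv2.imwrite("pics/crop.png",cv2.resize(a,(750,570),interpolation=cv2.INTER_CUBIC))
E
```

```text
(no output)
```

View pics/crop.png

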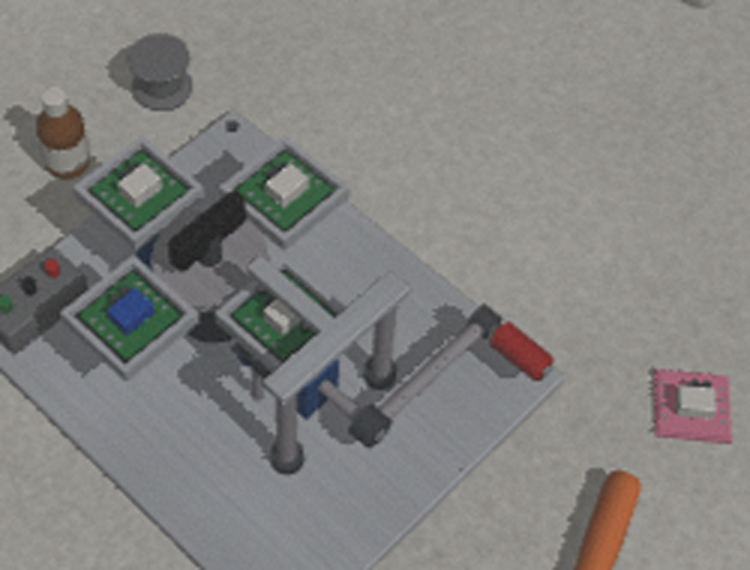

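The blue relay sits at scene (264,214), in the nest on the jig's +x side, so the dial must turn counterclockwise (+90°). The other boards have white relays at (266,171), (316,172) and (311,215). The pink one at (452,243) lies on the bench and is a decoy. The T handle is at (290,186), and the red grip is at (394,227).

```bash
cat >> h.py <<'E'
def delta(target,yaw_deg):
    s=get_obs(); M=R.from_rotvec(s["orientation"])
    T=R.from_euler("z",yaw_deg,degrees=True)*R.from_rotvec([np.pi,0,0])
    d=M.inv().apply(np.array(target)-s["ee_pos"])/200
    r=np.degrees((M.inv()*T).as_rotvec())/30
    print("t",s["t"],"pos",np.round(s["ee_pos"],1),"shift",np.round(d,3),"turn",np.round(r,3),"w",round(s["width"],1),"q",np.round(s["qpos"],2))
E
python3 - <<'E'
from h import *
J=[[0,0],[0,195],[-120,195],[0,75],[75,0],[0,-75],[-75,0],[0,0]]*1
W=[[592,-87],[637,104],[521,131],[609,-10.5],[666.5,-100.5],[575,-156],[520.5,-67.5],[593.5,-83.5]]
J=np.array(J,float);W=np.array(W,float)
a=J-J.mean(0);b=W-W.mean(0)
th=np.arctan2((a[:,0]*b[:,1]-a[:,1]*b[:,0]).sum(),(a*b).sum())
Rm=np.array([[np.cos(th),-np.sin(th)],[np.sin(th),np.cos(th)]])
o=W.mean(0)-Rm@J.mean(0)
print(np.degrees(th),o,np.round(J@Rm.T+o-W,1).tolist()); print("grip,top",Rm@[-120,195]+o,Rm@[0,195]+o)
delta([o[0],o[1],215],np.degrees(th))
print(camera_model("wrist"))
E
```

```text
-13.131200066503212 [592.84518075 -84.63302926] [[0.8, 2.4], [0.1, 1.3], [-0.7, 1.5], [0.9, -1.1], [-0.6, -1.2], [0.8, -1.7], [-0.7, -0.1], [-0.7, -1.1]]
grip,top [520.28331366 132.52998657] [637.14560182 105.26818899]
t 0.8 pos [ 192.3 -594.6  215.8] shift [ 2.69  -1.81   0.004] turn [-0.     0.     1.035] w 88.1 q [-1.28  0.42  1.63 -0.    1.09 -0.02]
{'fx': 309.70691628693146, 'fy': 309.70691628693146, 'cx': 316.8643614600743, 'cy': 194.70364639832627, 'tool_from_camera': array([[ 1.92395803e-04, -9.51925924e-01, -3.06328252e-01,
         8.50850619e+01],
       [ 9.99999274e-01, -1.81142538e-04,  1.19097713e-03,
        -4.36847006e-01],
       [-1.18921108e-03, -3.06328259e-01,  9.51925199e-01,
        -1.68499396e+02],
       [ 0.00000000e+00,  0.00000000e+00,  0.00000000e+00,
         1.00000000e+00]])}
```

```bash
A='0.25 -0.17 0 0 0 0 -1; 0.5 -0.34 0 0 0 0 -1; 0.75 -0.5 0 0 0 0 -1; 0.9 -0.6 0 0 0 0 -1; 0.9 -0.6 0 0 0 0 -1'
python3 -m jog '0.25 -0.17 0 0 0 0 -1; 0.5 -0.34 0 0 0 0 -1; 0.75 -0.5 0 0 0 0 -1; 0.9 -0.6 0 0 0 0 -1; 0.9 -0.6 0 0 0 0 -1'
python3 -m jog '0.25 -0.17 0 0 0 0 -1; 0.5 -0.34 0 0 0 0 -1; 0.75 -0.5 0 0 0 0 -1; 0.9 -0.6 0 0 0 0 -1; 0.9 -0.6 0 0 0 0 -1'
python3 -m jog '0.2 -0.14 0 0 0 0.28 -0.1; 0.4 -0.28 0 0 0 0.56 -0.1; 0.6 -0.42 0 0 0 0.84 -0.1; 0.8 -0.56 0 0 0 1 -0.1; 0.85 -0.6 0 0 0 1 -0.1; 0.85 -0.6 0 0 0 1 -0.1; 0.85 -0.6 0 0 0 1 -0.1'
python3 - <<'E'
from h import *
delta([592.8,-84.6,215],-13.1)
cv2.imwrite("pics/wr1.png",get_image("wrist")[:,:,::-1])
for n in ("dial_handle","station","board_blue","lever_grip","lever_hinge"):
    print(n,[(np.round(w("wrist",d["xyz"]),1).tolist(),round(d["confidence"],2)) for d in pinpoint(n,"wrist")][:3])
E
```

```text
t: 1.3
ee_pos: [328.4, -421.9, 215.9]
orientation: [-3.102, -0.493, -0.0]
ft_force: [-0.6, -0.2, -0.6]
width: 87.8
grasp_force: 0.0
t: 1.8
ee_pos: [463.2, -253.1, 216.0]
orientation: [3.102, 0.494, 0.002]
ft_force: [-0.0, -0.2, 0.3]
width: 88.2
grasp_force: 0.0
t: 2.5
ee_pos: [585.6, -89.4, 215.5]
orientation: [3.124, -0.329, -0.001]
ft_force: [0.6, -0.2, -0.1]
width: 48.4
grasp_force: 0.0
t 2.5 pos [585.6 -89.4 215.5] shift [ 0.03  -0.031  0.003] turn [0.001 0.001 0.036] w 48.4 q [-0.17  0.38  1.7  -0.    1.06  1.61]
dial_handle [([596.1, -80.1, 119.7], 0.58)]
station []
board_blue [([667.4, -103.8, 89.0], 0.86)]
lever_grip [([525.2, 131.7, 44.5], 0.84)]
lever_hinge [([644.3, 104.5, 45.1], 0.94)]
```

View pics/wr1.png

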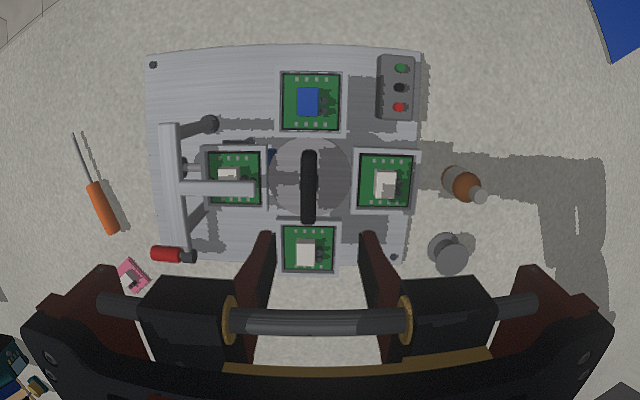

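The close view confirms it: the blue relay is at the top (307,102), the jig's +x side. The T handle at (309,185) stands between the fingers, a few mm off the centre line, and the bridge arm ends clear of it. Next I descend.

```bash
python3 -m jog '0.035 -0.03 0 0 0 0.03 -0.1; 0.035 -0.03 0.15 0 0 0.03 -0.1; 0.035 -0.03 0.3 0 0 0.03 -0.1; 0.035 -0.03 0.4 0 0 0.03 -0.1; 0.035 -0.03 0.445 0 0 0.03 -0.1; 0.035 -0.03 0.445 0 0 0.03 -0.1'
python3 -m jog '0 0 0 0 0 0 1; 0 0 0 0 0 0 1; 0 0 0 0 0 0 1; 0 0 0 0 0 0 1; 0 0 0 0 0 0 1; 0 0 0 0 0 0 1'
python3 - <<'E'
from h import *
delta([594,-84,126],-13.1)
E
```

```text
t: 3.4
ee_pos: [593.5, -84.5, 125.7]
orientation: [-3.121, 0.356, 0.003]
ft_force: [-0.7, -0.3, -0.1]
width: 48.2
grasp_force: 0.0
t: 4.0
ee_pos: [594.5, -84.6, 127.5]
orientation: [3.121, -0.355, 0.002]
ft_force: [0.1, -0.1, 4.9]
width: 3.8
grasp_force: 2.2
t 4.0 pos [594.5 -84.6 127.5] shift [-0.003 -0.003  0.007] turn [-0.    -0.003  0.004] w 3.8 q [-0.16  0.5   1.75  0.    0.9   1.64]
```

```bash
python3 - <<'E'
from h import *
s=get_obs();print(tip_extent() if callable(tip_extent) else tip_extent, s["width"],s["grasp_force"],s["ft_force"],s["moment"])
cv2.imwrite("pics/wr2.png",get_image("wrist")[60:400,120:520,::-1].repeat(1,0))
cv2.imwrite("pics/sc2.png",cv2.resize(get_image("scene")[110:300,220:470,::-1],(750,570)))
E
```

```text
17.0 3.7613249941699913 2.180849398719147 [ 0.1127151  -0.09325841  4.86976733] [ 0.10126199 -0.10220924  0.01548709]
```

View pics/wr2.png

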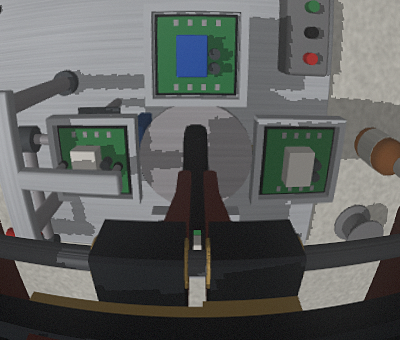

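View pics/sc2.png

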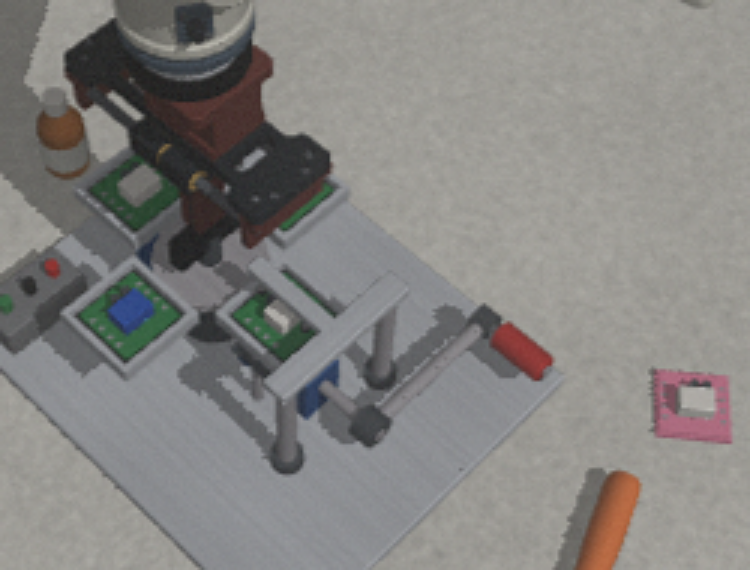

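```bash
python3 -m jog '0 0 0 0 0 0 1; 0 0 0 0 0 0 1'; python3 -c "
from h import *
print(type(tip_extent)); get_image('scene')
for c in ('scene','side'):
  get_image(c); print([(np.round(w(c,d['xyz'])).tolist(),d['confidence']) for d in pinpoint('dial_handle',c)])"
```

```text
t: 4.3
ee_pos: [594.5, -84.8, 127.5]
orientation: [3.121, -0.355, 0.002]
ft_force: [-0.8, 0.0, 6.2]
width: 0.5
grasp_force: 2.9
<class 'float'>
[([593.0, -86.0, 125.0], 0.83)]
[([593.0, -84.0, 120.0], 0.69)]
```

```bash
python3 - <<'E'
from h import *
m=camera_model("wrist");T=np.linalg.inv(m["tool_from_camera"])
def pw(p):
    c=T[:3,:3]@p+T[:3,3];th=np.arctan2(np.hypot(c[0],c[1]),c[2]);u=c[:2]/np.hypot(*c[:2])
    return np.round([m["cx"]+m["fx"]*th*u[0],m["cy"]+m["fx"]*th*u[1]]).tolist()
for z in (-60,-20,0,5,10,17): print(z,"inner far edge",pw(np.array([10,24,z])),pw(np.array([10,-24,z])),"back",pw(np.array([10,37.5,z])),"closed",pw(np.array([10,13,z])))
for p in ([32,0,6.5-13.5],[32,0,-6.5],[10,0,-6.5]): print(p,pw(np.array(p)))
E
```

```text
-60 inner far edge [374.0, 284.0] [261.0, 284.0] back [405.0, 283.0] closed [349.0, 285.0]
-20 inner far edge [362.0, 243.0] [273.0, 243.0] back [386.0, 242.0] closed [342.0, 243.0]
0 inner far edge [358.0, 228.0] [277.0, 228.0] back [380.0, 227.0] closed [339.0, 228.0]
5 inner far edge [357.0, 224.0] [278.0, 224.0] back [378.0, 224.0] closed [339.0, 225.0]
10 inner far edge [356.0, 221.0] [279.0, 221.0] back [377.0, 221.0] closed [338.0, 221.0]
17 inner far edge [354.0, 217.0] [280.0, 217.0] back [375.0, 217.0] closed [338.0, 217.0]
[32, 0, -7.0] [318.0, 196.0]
[32, 0, -6.5] [318.0, 196.0]
[10, 0, -6.5] [317.0, 232.0]
```

The fingers closed to 0.5 mm with an upward force, so they closed on top of the bar. In the wrist picture the tips also look shorter than stated (row 232, where the stated 17 mm would put them at 217). I'll reopen, go a bit lower in small steps and regrip.

```bash
python3 -m jog '0 0 0 0 0 0 -0.1; 0 0 0 0 0 0 -0.1; 0 0 0 0 0 0 -0.1; 0 0 0 0 0 0 -0.1; 0 0 0 0 0 0 -0.1; 0 0 0.025 0 0 0 -0.1; 0 0 0.05 0 0 0 -0.1; 0 0 0.05 0 0 0 -0.1'
python3 -m jog '0 0 0 0 0 0 0.4; 0 0 0 0 0 0 0.4; 0 0 0 0 0 0 0.7; 0 0 0 0 0 0 0.9;0 0 0 0 0 0 0.9;0 0 0 0 0 0 0.9'
```

```text
t: 5.35
ee_pos: [593.2, -84.5, 115.6]
orientation: [-3.121, 0.355, 0.003]
ft_force: [0.4, -0.1, -0.3]
width: 48.2
grasp_force: 0.0
t: 5.95
ee_pos: [594.3, -83.4, 116.9]
orientation: [-3.12, 0.356, -0.001]
ft_force: [1.0, 6.4, -0.4]
width: 13.7
grasp_force: 30.0
```

```bash
python3 -m jog '0 0 0 0 0 -0.1 0.9; 0 0 0 0 0 -0.25 0.9; 0 0 0 0 0 -0.4 0.9; 0 0 0 0 0 -0.55 0.9; 0 0 0 0 0 -0.7 0.9; 0 0 0 0 0 -0.85 0.9; 0 0 0 0 0 -1 0.9; 0 0 0 0 0 -1 0.9'
python3 -c "
from h import *
delta([594,-84,116],76.9)"
```

```text
t: 6.75
ee_pos: [594.3, -83.3, 116.9]
orientation: [-3.105, -0.467, -0.002]
ft_force: [0.9, 6.7, 0.5]
width: 13.8
grasp_force: 30.1
t 6.75 pos [594.3 -83.3 116.9] shift [-0.002  0.003  0.005] turn [-0.002 -0.004 -1.993] w 13.8 q [-0.16  0.51  1.75  0.    0.88  1.11]
```

```bash
python3 -m jog '0 0 0 0 0 -0.1 0.9; 0 0 0 0 0 -0.25 0.9; 0 0 0 0 0 -0.4 0.9; 0 0 0 0 0 -0.55 0.9; 0 0 0 0 0 -0.7 0.9; 0 0 0 0 0 -0.85 0.9; 0 0 0 0 0 -1 0.9; 0 0 0 0 0 -1 0.9'
python3 -m jog '0 0 0 0 0 -0.1 0.9; 0 0 0 0 0 -0.25 0.9; 0 0 0 0 0 -0.4 0.9; 0 0 0 0 0 -0.55 0.9; 0 0 0 0 0 -0.7 0.9; 0 0 0 0 0 -0.85 0.9; 0 0 0 0 0 -0.99 0.9; 0 0 0 0 0 -0.99 0.9'
python3 -c "
from h import *
delta([594,-84,116],76.9)
get_image('wrist')
print([(np.round(w('wrist',d['xyz'])).tolist(),d['confidence']) for d in pinpoint('board_blue','wrist')])
get_image('scene')
print([(np.round(w('scene',d['xyz'])).tolist(),d['confidence']) for d in pinpoint('board_blue','scene')])"
```

```text
t: 7.55
ee_pos: [594.2, -83.2, 116.9]
orientation: [-2.878, -1.256, -0.002]
ft_force: [1.0, 7.0, 1.1]
width: 13.6
grasp_force: 30.0
t: 8.35
ee_pos: [594.1, -83.1, 116.9]
orientation: [-2.46, -1.951, -0.002]
ft_force: [0.6, 6.9, 0.4]
width: 13.9
grasp_force: 30.0
t 8.35 pos [594.1 -83.1 116.9] shift [-0.005  0.001  0.005] turn [-0.001 -0.004 -0.002] w 13.9 q [-0.16  0.51  1.75  0.    0.88  0.07]
[([579.0, -153.0, 90.0], 0.57)]
[([610.0, -9.0, 88.0], 0.82)]
```

```bash
python3 -m jog '0 0 0 0 0 0 -0.05; 0 0 0 0 0 0 -0.05; 0 0 0 0 0 0 -0.05; 0 0 0 0 0 0 -0.05; 0 0 -0.1 0 0 0 -0.05; 0 0 -0.25 0 0 0 -0.05; 0 0 -0.4 0 0 0 -0.05; 0 0 -0.4 0 0 0 -0.05'
python3 - <<'E'
from h import *
delta([521.5,132,195],76.9)
for c in("scene","side"):
  get_image(c)
  for n in ("board_blue","station","lever_grip","lever_hinge"):
    print(c,n,[(np.round(w(c,d["xyz"]),1).tolist(),round(d["confidence"],2)) for d in pinpoint(n,c)][:2])
E
```

```text
t: 9.35
ee_pos: [596.6, -85.2, 201.0]
orientation: [2.459, 1.946, 0.008]
ft_force: [0.6, -0.2, 1.4]
width: 46.0
grasp_force: 0.0
t 9.35 pos [596.6 -85.2 201. ] shift [ 0.971 -0.615  0.026] turn [ 0.014 -0.001 -0.006] w 46.0 q [-0.16  0.4   1.7  -0.    1.03  0.07]
scene board_blue [([637.5, 247.2, 1.1], 0.24)]
scene station [([614.0, -8.1, 91.6], 0.63)]
scene lever_grip [([521.3, 131.6, 43.0], 0.47), ([612.0, -8.7, 89.0], 0.32)]
scene lever_hinge [([635.2, 106.6, 45.5], 0.79)]
side board_blue [([612.0, -11.9, 89.7], 0.53)]
side station [([607.4, -11.2, 90.0], 0.64)]
side lever_grip [([519.0, 130.1, 45.5], 0.64)]
side lever_hinge [([636.5, 100.5, 41.6], 0.9), ([592.0, -82.7, 119.0], 0.69)]
```

```bash
python3 -m jog '0.2 -0.13 0 0 0 0 -0.05; 0.4 -0.26 0 0 0 0 -0.05; 0.6 -0.39 0 0 0 0 -0.05; 0.8 -0.52 0 0 0 0 -0.05; 0.97 -0.615 0 0 0 0 -0.05; 0.97 -0.615 0.2 0 0 0 -0.05; 0.97 -0.615 0.4 0 0 0 -0.05; 0.97 -0.615 0.4 0 0 0 -0.05'
python3 - <<'E'
from h import *
delta([521,131.5,50],76.9)
cv2.imwrite("pics/wr3.png",get_image("wrist")[:,:,::-1])
for n in ("board_blue","lever_grip","lever_hinge"):
    print(n,[(np.round(w("wrist",d["xyz"]),1).tolist(),round(d["confidence"],2)) for d in pinpoint(n,"wrist")][:3])
E
```

```text
t: 10.65
ee_pos: [515.0, 132.0, 112.5]
orientation: [-2.459, -1.948, 0.013]
ft_force: [-0.5, -0.4, -0.4]
width: 46.0
grasp_force: 0.0
t 10.65 pos [515.  132.  112.5] shift [0.005 0.032 0.312] turn [-0.016  0.008 -0.004] w 46.0 q [ 0.23  0.44  1.9  -0.    0.81  0.46]
board_blue []
lever_grip [([527.4, 131.9, 46.4], 0.97), ([645.5, 252.8, 2.8], 0.66)]
lever_hinge [([648.3, 108.3, 52.9], 0.63)]
```

View pics/wr3.png

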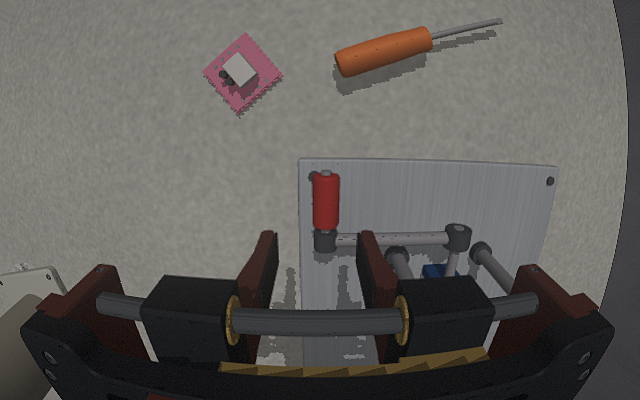

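The red barrel is at (326,201), about 6 mm to the right of the finger centre line, matching the computed shift. The bridge and the screwdriver are clear of the gripper.

```bash
python3 -m jog '0.005 0.033 0 0 0 0 -0.05; 0.005 0.033 0.1 0 0 0 -0.05; 0.005 0.033 0.2 0 0 0 -0.05; 0.005 0.033 0.3 0 0 0 -0.05; 0.005 0.033 0.3 0 0 0 -0.05'
python3 -m jog '0 0 0.03 0 0 0 -0.05; 0 0 0.06 0 0 0 -0.05; 0 0 0.085 0 0 0 -0.05; 0 0 0.085 0 0 0 -0.05'
python3 -c "
from h import *
delta([521,131.5,36],76.9)
get_image('wrist')
print([(np.round(w('wrist',d['xyz']),1).tolist(),d['confidence']) for d in pinpoint('lever_grip','wrist')])"
```

```text
t: 11.35
ee_pos: [525.2, 131.5, 56.0]
orientation: [-2.463, -1.949, 0.002]
ft_force: [-0.2, 0.6, 0.4]
width: 46.2
grasp_force: 0.0
t: 11.75
ee_pos: [525.4, 131.9, 39.6]
orientation: [-2.463, -1.95, 0.0]
ft_force: [-1.3, -0.3, -0.2]
width: 46.2
grasp_force: 0.0
t 11.75 pos [525.4 131.9  39.6] shift [-0.007 -0.021  0.018] turn [-0.     0.    -0.006] w 46.2 q [0.22 0.57 1.91 0.   0.66 0.46]
[([524.6, 129.6, 46.3], 0.83)]
```

```bash
python3 -m jog '0 -0.01 0.02 0 0 0 -0.05; 0 -0.01 0.02 0 0 0 0.3; 0 -0.01 0.02 0 0 0 0.6; 0 -0.01 0.02 0 0 0 0.9; 0 -0.01 0.02 0 0 0 0.9; 0 -0.01 0.02 0 0 0 0.9; 0 -0.01 0.02 0 0 0 0.9'
python3 -c "
from h import *
delta([521,131.5,36],76.9)
cv2.imwrite('pics/side3.png',cv2.resize(get_image('side')[140:300,200:400,::-1],(750,600)))"
```

```text
t: 12.55
ee_pos: [521.8, 132.6, 35.5]
orientation: [-2.462, -1.948, 0.004]
ft_force: [-4.6, 3.2, 1.0]
width: 21.3
grasp_force: 30.0
t 12.55 pos [521.8 132.6  35.5] shift [-0.006 -0.002 -0.003] turn [-0.006  0.001 -0.007] w 21.3 q [0.23 0.58 1.91 0.   0.65 0.46]
```

View pics/side3.png

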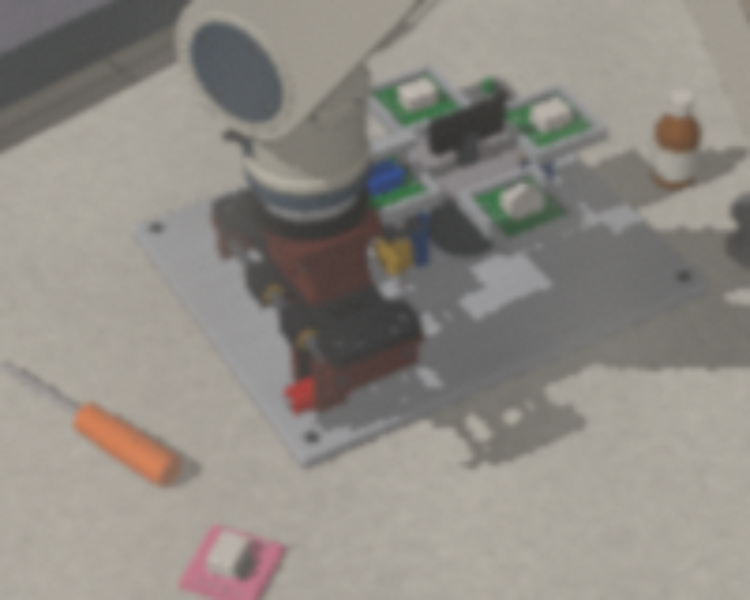

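Gripped at 21.3 mm (the barrel is 22 mm across), and the blue board shows at the station (crop 385,178). Now I follow the lever's arc: tool +y is jig +x, radius 120 mm.

```bash
python3 -m jog '0 0.002 -0.052 0 0 0 0.9; 0 0.009 -0.104 0 0 0 0.9; 0 0.02 -0.155 0 0 0 0.9; 0 0.036 -0.205 0 0 0 0.9; 0 0.056 -0.254 0 0 0 0.9; 0 0.08 -0.3 0 0 0 0.9; 0 0.08 -0.3 0 0 0 0.9'
python3 -c "
from h import *
delta([521,131.5,36],76.9)
for c in ('wrist','side','scene'):
  get_image(c);print([(np.round(w(c,d['xyz']),1).tolist(),d['confidence']) for d in pinpoint('lever_grip',c)])"
```

```text
t: 13.3
ee_pos: [538.1, 128.8, 96.8]
orientation: [-2.463, -1.948, 0.003]
ft_force: [-5.2, 3.7, -0.3]
width: 21.5
grasp_force: 30.0
t 13.3 pos [538.1 128.8  96.8] shift [-0.006 -0.085  0.304] turn [-0.004  0.001 -0.007] w 21.5 q [0.21 0.49 1.86 0.   0.79 0.44]
[([538.4, 131.4, 106.2], 0.95)]
[([537.0, 125.2, 105.0], 0.47)]
[([539.1, 127.9, 103.5], 0.5)]
```

Following well: the barrel is at z≈105, which is 30°, as commanded. I continue from 30° to 60° and then to 90°.

```bash
python3 -m jog '0 0.029 -0.044 0 0 0 0.9; 0 0.06 -0.086 0 0 0 0.9; 0 0.096 -0.124 0 0 0 0.9; 0 0.134 -0.16 0 0 0 0.9; 0 0.176 -0.191 0 0 0 0.9; 0 0.22 -0.22 0 0 0 0.9; 0 0.22 -0.22 0 0 0 0.9'
python3 -m jog '0 0.046 -0.024 0 0 0 0.9; 0 0.095 -0.044 0 0 0 0.9; 0 0.145 -0.06 0 0 0 0.9; 0 0.196 -0.071 0 0 0 0.9; 0 0.248 -0.078 0 0 0 0.9; 0 0.3 -0.08 0 0 0 0.9; 0 0.3 -0.08 0 0 0 0.9; 0 0.3 -0.08 0 0 0 0.9'
python3 -c "
from h import *
delta([521,131.5,36],76.9)
for c in ('wrist','side','scene'):
  get_image(c);print(c)
  for n in ('lever_grip','lever_hinge','board_blue','board_w2'): print(n,[(np.round(w(c,d['xyz']),1).tolist(),round(d['confidence'],2)) for d in pinpoint(n,c)][:3])
cv2.imwrite('pics/side4.png',cv2.resize(get_image('side')[120:280,200:400,::-1],(750,600)))"
```

```text
t: 14.3
ee_pos: [582.4, 118.4, 140.9]
orientation: [2.464, 1.949, 0.0]
ft_force: [-6.1, 2.2, 4.7]
width: 21.3
grasp_force: 30.0
t: 15.1
ee_pos: [640.4, 104.7, 155.7]
orientation: [2.464, 1.949, 0.0]
ft_force: [-3.9, 0.4, 1.3]
width: 21.1
grasp_force: 30.0
t 15.1 pos [640.4 104.7 155.7] shift [-0.007 -0.612  0.598] turn [ 0.     0.    -0.006] w 21.1 q [ 0.14  0.53  1.62 -0.    1.    0.38]
wrist
lever_grip [([641.9, 103.8, 165.0], 0.97)]
lever_hinge [([641.7, 105.4, 48.1], 0.79), ([610.0, -9.1, 93.0], 0.25)]
board_blue [([609.8, -10.0, 92.4], 0.88)]
board_w2 [([473.5, 255.8, -1.9], 0.74), ([642.1, 104.1, 166.2], 0.54)]
side
lever_grip [([430.5, -243.8, 2.8], 0.72), ([640.7, 102.0, 163.5], 0.63), ([643.3, 246.4, 0.3], 0.36)]
lever_hinge [([636.7, 101.3, 41.9], 0.7)]
board_blue [([613.4, -12.3, 92.4], 0.48)]
board_w2 [([519.4, -65.5, 87.3], 0.76), ([575.5, -155.8, 87.4], 0.75), ([473.5, 252.7, -0.5], 0.6)]
scene
lever_grip [([641.6, 105.6, 165.9], 0.48)]
lever_hinge [([637.8, 108.1, 44.7], 0.91)]
board_blue [([608.2, -7.9, 95.5], 0.62), ([635.7, 252.4, -0.8], 0.18)]
board_w2 [([518.4, -66.2, 85.9], 0.97), ([574.7, -159.9, 87.7], 0.9), ([475.0, 252.5, 0.5], 0.79)]
```

View pics/side4.png

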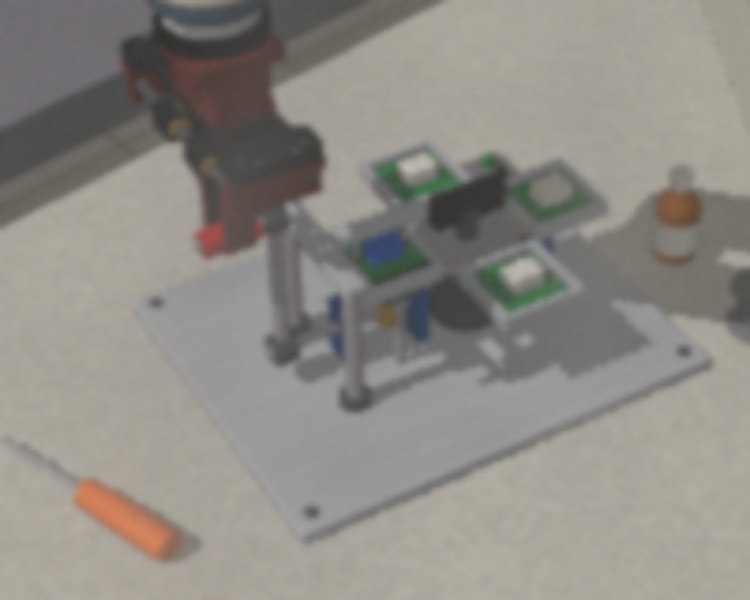

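The lever stands upright: the barrel is at about (641,104,165) over the hinge at about (638,105). The blue board is lifted over the probe bed and the white boards lie flat. I let it settle and hand in.

```bash
python3 -m jog '0 -0.005 0 0 0 0 0.9; 0 -0.005 0 0 0 0 0.9; 0 -0.005 0 0 0 0 0.9; 0 -0.005 0 0 0 0 0.9; 0 -0.005 0 0 0 0 0.9; 0 -0.005 0 0 0 0 0.9' && python3 -c "
from workcell import *
print(close_job())"
```

```text
t: 16.5
ee_pos: [639.3, 105.0, 155.8]
orientation: [2.463, 1.95, -0.0]
ft_force: [-4.3, -0.4, 1.0]
width: 21.2
grasp_force: 30.0
the job is handed in; nothing more can be done
None
```

I turned the dial one click counterclockwise, which brought the blue-relay board over the probe bed, then raised the cam lever to about straight up and handed the job in at 16.5 s with the gripper still holding it; no verdict came back.

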